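# Turn the pump flywheel just over compression

## Task

Two small hand-cranked air pumps stand here, one on either side of the microscope. Turn the one with the larger flywheel clockwise, seen from above, by its crank knob: the resistance peaks as the knob comes up to the cylinder; carry on until the knob has clearly passed the cylinder's centre line, then stop and let go, less than an eighth of a turn past that line and without ever overshooting it. Leave the smaller pump as it is.

Things in the scene. Friction and masses are not known exactly. Their poses are not given: they have to be found in the camera images.
- large_pump_wheel (a joint): angle (rad) of the larger pump's flywheel on its upright shaft: 0 = knob over the cylinder's centre line; grows clockwise seen from above; starts at about -1.95 to -0.9. Stiff: about 6 N at the knob, stays where left; in the last quarter turn before 0 compression adds up to 4 N against the turn (most at -0.8), after 0 it helps as much.
- large_pump_hub (a point): middle of the larger flywheel's top, on the shaft, level with its rim, 82 mm over the bench: dark steel disc 120 mm across, 12 mm thick, hub 4 mm higher. x axis points to the knob, z up. The pump is fixed; its grey finned cylinder lies level under the wheel, ends 130 mm from the shaft and points away from the robot (26 deg right to 57 deg left of +x).
- large_pump_knob (a point): centre, half-way up, of the larger pump's crank knob: upright wooden grip 18 mm across, 40 mm tall (bottom 4 mm, top 44 mm above the rim), spinning freely on its pin 45 mm from the shaft. Nothing on the pump stands higher.
- small_pump_knob (a point): centre, half-way up, of the smaller pump's knob, to be left alone: 14 mm across, 32 mm tall, 27 mm from the shaft of a flywheel 76 mm across whose top is 68 mm over the bench. The smaller pump stands left, the larger right of the microscope (325 mm tall, at the middle); a lamp hangs 290 mm over the bench at the far right.

How it is judged:
At the end, for the whole second after the job is handed in: The larger pump's flywheel is at rest with its knob 5 to 45 degrees clockwise past the cylinder's centre line (value of joint large_pump_wheel between 0.09 and 0.79 rad and velocity of joint large_pump_wheel between -0.05 and 0.05 rad/s); the robot touches nothing.
It fails at once if the larger flywheel was turned more than 50 degrees past the cylinder's centre line (value of joint large_pump_wheel above 0.87 rad).
It fails at once if the larger flywheel was turned the wrong way (more than 123 degrees before the cylinder) (value of joint large_pump_wheel below -2.15 rad).
It fails at once if the smaller pump was turned (its knob moved more than 10 mm) (distance of small_pump_knob from where it was at the start of the episode above 0.01 m).
It also fails if it takes over 35 s, if anything falls off the work surface, if the arm or the gripper's body presses on something with over 40 N, if the wrist force passes 120 N, or if a joint passes its speed limit or range.

## Robot

A 6-joint arm with a two-finger parallel gripper is mounted at the origin on a cart in front of the work surface, level with it; the furniture and walls round the work are solid. World frame = base frame: x ahead of the robot, y to its left, z up, the work surface at z = 0. Lengths are in m, angles in rad, forces in N, time in s.
With the tool pointing down it reaches from about 0.25 to 0.725 m from the base axis. Payload 4 kg.
Tool frame: the origin (TCP) lies midway between the tips of the shut fingers; the grasp point (between the pads) lies 19 mm behind it; x points along the fingers, y is the direction in which the jaws open and shut, and the axes are right-handed (so a half turn about x gives the same grasp; the last joint's range is limited). The gripper opens to 85 mm and grips with 20 to 120 N. Pads are 22 mm wide; open, the fingers measure 114 mm over their backs; the gripper's body (76 mm by 85 mm) begins 54 mm behind the grasp point. The pads swing forward as they close: fully open they stand 13 mm farther back than shut.
Start: joints at [-1.165, 0.241, 0.005, 1.335, 0, 1.571], TCP at [0.197, -0.459, 0.231] pointing down, gripper open.
Joint ranges: [-2.72, 2.72], [-1.05, 1.87], [-1.09, 1.28], [-1.99, 2.15], [-1.42, 1.44], [-3.14, 3.14]. Speed limits (rad/s): [2.79, 2.79, 3.14, 3.14, 3.14, 3.14].

## Interface

Orientations are given as a unit quaternion [x, y, z, w].
In Python, from workcell import * gives the robot as it stands.
- The arm moves only by the tool play_rows, never from a script. Its argument "plan" is a list of rows, each a list of 7 numbers: the shift along the tool's x, y, z in mm, then the turn, a rotation vector about the tool's x, y, z in rad, then the closure, from -1 (fully open) to 1 (shut). In form: [[x, y, z, rx, ry, rz, grip], ...]. A call has 1 to 20 rows; each row shifts and turns the commanded pose from where the row before left it, along the tool's axes as they then stand; what a row does not reach is not made up. A row lasts 1/12 s, in which the tool goes at most 41.7 mm and 7.16 degrees, less where a joint would pass 70% of its speed; a pose out of reach is approached as far as the arm can. A call with a gripper value outside its range is refused whole. The fingers move at their own pace and stop on an object; the grip force is fixed at half the most. Time passes only in rows, so rows that do not move let the fingers close. It gives the time, the measured TCP pose, the force and the opening at its end, in the units of the state.
- get_obs(): the state, without advancing time (a new reading comes with each control period).
- camera(name): name is "scene" or "top" or "wrist"; returns a dict with "frame" (384x512x3 uint8, red, green, blue), "depth" (384x512 float32, m along the optical axis (not along the pixel's ray), 0 where there is no reading), "fx", "fy", "cx", "cy" (pixels), "camera_from_world" (4x4, takes a point from world to camera coordinates). Camera axes: x right, y up, looking along -z (the intrinsics and any distortion apply to the point x, -y, -z); pixel columns grow to the right and rows downward; lengths in m; the calibration is good to about 2 mm. A picture is of the moment at which its call begins.
- job_done(): hands the job in, once; it reports no verdict.
Trained networks look in a picture, given as the dict that the camera call returned (one of the last four; its "shot" number tells which), for a name from the list of things; names that differ only in an ending like _2 or _b are one class to them, and where a whole thing is asked for, a point or a joint stands for the part that bears it (a point fixed in the world has none). Each returns a list of dicts, best first, with "confidence" (0 to 1); they miss things now and then, are a little off and sometimes report something else, mostly with a low value. They report only what shows in the picture. A call takes as long as a camera call.
- search_frame(thing, picture): "centre" ([x, y, z] in m, in world coordinates, good to about 4 mm: the middle of the surface that is visible of it).
- pinpoint(thing, picture): "centre" ([x, y, z] in m, in world coordinates, good to about 4 mm: a listed point, or the origin of a listed thing).
The state is a dict: "clock": time; "joint_pos": joint angles; "joint_vel": joint speeds; "tau": joint torques, N m; "eef_pos": TCP position; "tool_rot": TCP orientation; "ft_force": force on the tool from outside, world axes, zero at the start; "ft_torque": the same for the moment, N m; "grip_width": finger opening in m.
Only numpy, scipy, OpenCV 4.12 (cv2) and the standard library are available. Lean on these libraries where they do the work, as an engineer would, in place of code of your own. Each camera call takes 0.05 s, during which the arm holds its last target. There are 200 camera calls.

## Working session

There is one attempt and no reset: what is moved stays moved. The work goes in short steps, Python scripts to look and compute and a tool call to move; the robot and the scene stay as the last step left them, time stands still between calls to the robot, and variables do not carry over. Pictures are saved under pics/ and viewed, about 8 in all and at most 12, crops included, and the job is handed in when it is done.

Besides the shell and the picture viewer there is one more tool, called after "Request:" as a command line: name --pt "numbers of a row" for each row, then --argument value for the rest. play_rows: Moves the arm, as the interface text tells. Its arguments: {"type":"object","properties":{"plan":{"type":"array","items":{"type":"array","items":{"type":"number"}}}},"required":["plan"]}

```bash
mkdir -p pics; python3 - <<'E'
from workcell import *
import cv2,numpy as np
o=get_obs();print({k:np.round(v,3).tolist() for k,v in o.items()})
ims=[]
for n in ["scene","top","wrist"]:
    p=camera(n);ims.append(p["frame"])
    for t in ["large_pump_hub","large_pump_knob","small_pump_knob"]:
        print(n,t,[(np.round(d["centre"],3).tolist(),round(d["confidence"],2)) for d in pinpoint(t,p)[:2]])
a=np.hstack(ims[:2]);cv2.imwrite("pics/a.png",cv2.resize(a,(800,300))[:,:,::-1])
cv2.imwrite("pics/b.png",ims[1][:,:,::-1])
E
```

```text
{'clock': 0.0, 'joint_pos': [-1.165, 0.241, 0.004, 1.335, -0.0, 1.571], 'joint_vel': [-0.001, -0.001, 0.0, 0.001, 0.002, -0.0], 'tau': [-0.001, -37.232, 25.241, 0.017, 0.0, 0.0], 'eef_pos': [0.197, -0.459, 0.23], 'tool_rot': [-0.692, -0.143, 0.693, -0.142], 'ft_force': [0.029, -0.602, 0.665], 'ft_torque': [-0.02, 0.049, -0.023], 'grip_width': 0.085}
scene large_pump_hub [([0.482, -0.272, 0.081], 0.85)]
scene large_pump_knob [([0.49, -0.23, 0.108], 0.89)]
scene small_pump_knob [([0.514, 0.332, 0.084], 0.48)]
top large_pump_hub [([0.479, -0.272, 0.082], 0.65)]
top large_pump_knob [([0.494, -0.229, 0.106], 0.72), ([0.482, -0.27, 0.083], 0.16)]
top small_pump_knob [([0.516, 0.327, 0.086], 0.8)]
wrist large_pump_hub []
wrist large_pump_knob []
wrist small_pump_knob []
```

View pics/a.png

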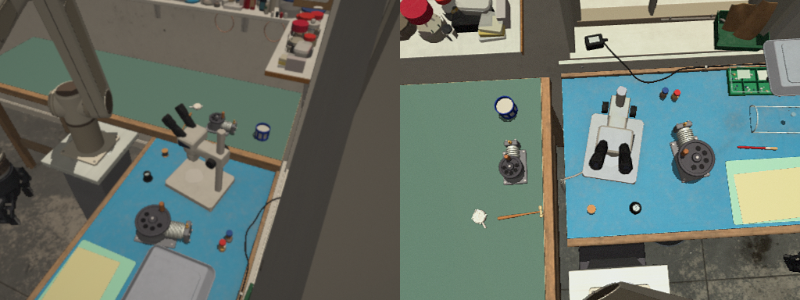

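View pics/b.png

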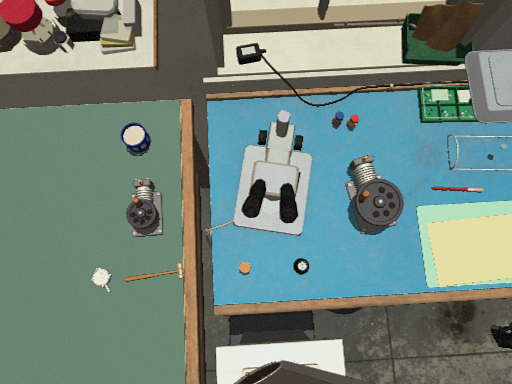

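The top view shows the larger pump at (378,200), its knob at (362,200) to the left and its cylinder tip near (362,160). Next I'll measure the cylinder azimuth from depth.

```bash
cat > h.py <<'E'
from workcell import *
import numpy as np,cv2
def cloud(p):
    d=p["depth"];v,u=np.mgrid[:384,:512]
    c=np.stack([(u-p["cx"])/p["fx"]*d,-(v-p["cy"])/p["fy"]*d,-d,np.ones_like(d)],-1)
    w=c@np.linalg.inv(p["camera_from_world"]).T
    w[d<=0]=np.nan
    return w[...,:3]
def px(p,P):
    c=p["camera_from_world"]@np.r_[P,1];return p["cx"]+p["fx"]*c[0]/-c[2],p["cy"]-p["fy"]*c[1]/-c[2]
E
python3 - <<'E'
from h import *
for n in ["top","scene"]:
    p=camera(n);w=cloud(p);hub=np.array([.4805,-.272,.082])
    disc=w[(np.hypot(*(w[...,:2]-hub[:2]).transpose(2,0,1))<.075)&(abs(w[...,2]-.082)<.008)]
    print(n,"disc mid",(np.nanmin(disc,0)+np.nanmax(disc,0))/2,np.nanmax(disc,0)-np.nanmin(disc,0),np.median(disc,0))
    r=w[...,:2]-hub[:2];R=np.hypot(r[...,0],r[...,1]);A=np.degrees(np.arctan2(r[...,1],r[...,0]))
    for lo,hi in [(.07,.09),(.09,.11),(.11,.14)]:
      m=(R>lo)&(R<hi)&(w[...,2]>.03)&(w[...,2]<.09)&(A>-60)&(A<90)
      if m.any(): print(lo,m.sum(),"az",A[m].min(),np.median(A[m]),A[m].max(),"z",w[m][:,2].max(), "lat mid",w[m].mean(0))
    u,v=map(int,px(p,hub))
    f=p["frame"][max(v-60,0):v+50,u-60:u+60];cv2.imwrite(f"pics/c_{n}.png",cv2.resize(f,(600,550),interpolation=cv2.INTER_CUBIC)[:,:,::-1])
    print(px(p,hub),w[v,u])
    if n=="top":
        for s in ["microscope"]:
            m=(w[...,2]>.12)&(w[...,1]<0.2)&(w[...,1]>-.2)&(w[...,0]>.25)&(w[...,0]<.7)
            print("scope min y by z",[(z,w[m&(w[...,2]>z)][:,1].min()) for z in (.12,.2,.28)])
E
```

```text
top disc mid [ 0.47862858 -0.26769573  0.0819999 ] [0.11834473 0.11927504 0.01586121] [ 0.47634693 -0.26921158  0.0793188 ]
0.07 163 az -5.312662911936333 20.20168009102456 37.24742141874374 z 0.07097818835952796 lat mid [ 0.55501794 -0.24739865  0.056578  ]
0.09 160 az -0.4127330321530572 17.26400575039729 30.37449768271971 z 0.07080056846210647 lat mid [ 0.57585894 -0.24440159  0.05765814]
0.11 160 az 0.1783255128059178 17.778725106777962 27.700291624481213 z 0.08813163758437637 lat mid [ 0.5924195  -0.23843501  0.06485981]
(np.float64(380.4044473790938), np.float64(200.66462533020353)) [ 0.48088381 -0.2688842   0.08978994]
scope min y by z [(0.12, np.float64(-0.07395489684760684)), (0.2, np.float64(-0.07395489684760684)), (0.28, np.float64(-0.04108270877393925))]
scene disc mid [ 0.4801204  -0.27014128  0.08156235] [0.11948108 0.11748957 0.01508215] [ 0.48114373 -0.27362651  0.0786603 ]
0.07 161 az -8.432052336748507 5.776016920501092 34.34009946900019 z 0.06815117275565896 lat mid [ 0.55872009 -0.26089147  0.05522651]
0.09 139 az -2.155540554328659 8.590655151493944 29.429495661028884 z 0.0685463027639549 lat mid [ 0.57753401 -0.25552687  0.0550024 ]
0.11 205 az -1.4494348641324646 9.206569344749571 26.129724757943574 z 0.08956445483577091 lat mid [ 0.59848783 -0.25188968  0.06075063]
(np.float64(194.8984208110457), np.float64(280.92755330281864)) [ 0.47867684 -0.27247438  0.08602674]
```

View pics/c_top.png

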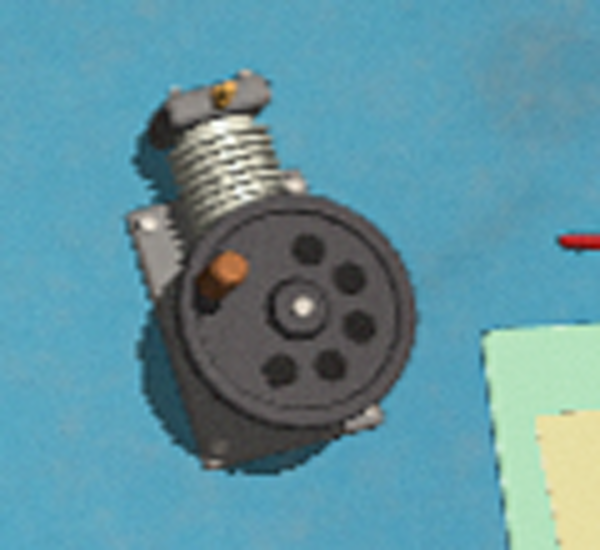

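The cylinder azimuth is about 15° left of +x; the fin edges and base side agree. The knob is at about 74°, so the wheel is at about -1.03. The knob needs to end near azimuth -10°. Now I'll work out the move in tool axes.

```bash
python3 - <<'E'
from h import *
from scipy.spatial.transform import Rotation as R
o=get_obs();r=R.from_quat(o["tool_rot"]);M=r.as_matrix();print(M.round(3))
print("y az",np.degrees(np.arctan2(M[1,1],M[0,1])))
print((M.T@(np.array([.492,-.2295,.20])-o["eef_pos"])*1000).round(1), o["eef_pos"])
E
```

```text
[[ 0.     0.395 -0.919]
 [-0.    -0.919 -0.395]
 [-1.     0.    -0.   ]]
y az -66.74884126956925
[  31.3  -94.9 -361.4] [ 0.19739254 -0.45939293  0.23132402]
```

Request:
play_rows --pt "0 0 0 -0.095 0 0 -1" --pt "0 0 0 -0.095 0 0 -1" --pt "0 0 0 -0.095 0 0 -1" --pt "0 0 0 -0.095 0 0 -1" --pt "1 4 -31 0 0 0 -1" --pt "1 4 -31 0 0 0 -1" --pt "1 4 -31 0 0 0 -1" --pt "1 4 -31 0 0 0 -1" --pt "1 4 -31 0 0 0 -1" --pt "1 4 -31 0 0 0 -1" --pt "1 4 -31 0 0 0 -1" --pt "1 4 -31 0 0 0 -1" --pt "1 4 -31 0 0 0 -1" --pt "1 4 -31 0 0 0 -1" --pt "1 4 -31 0 0 0 -1" --pt "0 0 0 0 0 0 -1" --pt "0 0 0 0 0 0 -1" --pt "0 0 0 0 0 0 -1"

```text
clock: 2.2
eef_pos: [0.4692, -0.2493, 0.2201]
tool_rot: [-0.653, -0.271, 0.653, -0.271]
ft_force: [0.2, 0.5, -0.2]
grip_width: 0.0855
```

```bash
python3 - <<'E'
from h import *
from scipy.spatial.transform import Rotation as R
o=get_obs();M=R.from_quat(o["tool_rot"]).as_matrix();print(o["eef_pos"],M.round(3).tolist())
p=camera("wrist");cv2.imwrite("pics/w.png",p["frame"][:,:,::-1])
for t in ["large_pump_hub","large_pump_knob"]:
    for d in pinpoint(t,p)[:2]: print(t,np.round(d["centre"],4),d["confidence"],"tool mm",(M.T@(d["centre"]-o["eef_pos"])*1000).round(1))
E
```

```text
[ 0.4691972  -0.24925155  0.22012851] [[-0.001, 0.708, -0.706], [-0.0, -0.706, -0.708], [-1.0, -0.001, 0.001]]
large_pump_hub [ 0.4833 -0.269   0.0797] 0.68 tool mm [140.4  24.    3.9]
large_pump_knob [ 0.4935 -0.2324  0.1037] 0.65 tool mm [116.4   5.4 -29.2]
```

View pics/w.png

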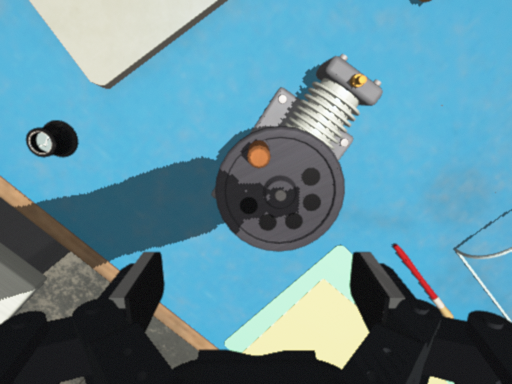

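The wrist view puts the hub at (281,195), the knob at (259,152) and the cylinder end at (355,82), so the cylinder azimuth is about 12–15°. Next I'll descend over the knob and close.

Request:
play_rows --pt "0 3 -30 0 0 0 -1" --pt "16 0 0 0 0 0 -1" --pt "25 0 0 0 0 0 -1" --pt "25 0 0 0 0 0 -1" --pt "25 0 0 0 0 0 -1" --pt "20 0 0 0 0 0 -1" --pt "14 0 0 0 0 0 -1" --pt "5 0 0 0 0 0 -1" --pt "0 0 0 0 0 0 -1" --pt "0 0 0 0 0 0 1" --pt "0 0 0 0 0 0 1" --pt "0 0 0 0 0 0 1" --pt "0 0 0 0 0 0 1" --pt "0 0 0 0 0 0 1" --pt "0 0 0 0 0 0 1" --pt "0 0 0 0 0 0 1" --pt "0 0 0 0 0 0 1" --pt "0 0 0 0 0 0 1" --pt "0 0 0 0 0 0 1"

```text
clock: 3.93
eef_pos: [0.4924, -0.2294, 0.0911]
tool_rot: [0.653, 0.271, -0.653, 0.271]
ft_force: [-2.2, 2.2, 5.8]
grip_width: 0.0162
```

Request:
play_rows --pt "0 3.5 -1.8 0 0 0 1" --pt "0 3.6 -1.5 0 0 0 1" --pt "0 3.7 -1.2 0 0 0 1" --pt "0 3.8 -0.85 0 0 0 1" --pt "0 3.9 -0.5 0 0 0 1" --pt "0 3.9 -0.2 0 0 0 1" --pt "0 0 0 0 0 0 1" --pt "0 0 0 0 0 0 1"

```text
clock: 4.6
eef_pos: [0.5102, -0.2414, 0.0911]
tool_rot: [-0.652, -0.271, 0.655, -0.27]
ft_force: [-9.6, 1.5, 9.1]
grip_width: 0.0164
```

```bash
python3 - <<'E'
from h import *
o=get_obs();print(o["eef_pos"],o["ft_force"],o["grip_width"])
q=o["eef_pos"][:2]-np.array([.481,-.272]);print(np.hypot(*q),np.degrees(np.arctan2(q[1],q[0])))
p=camera("wrist");cv2.imwrite("pics/w2.png",p["frame"][:,:,::-1])
E
```

```text
[ 0.51016583 -0.24137334  0.09107016] [-9.58711521  1.46626196  9.0921796 ] 0.016362778578619654
0.04229228885846205 46.3995577406027
```

View pics/w2.png

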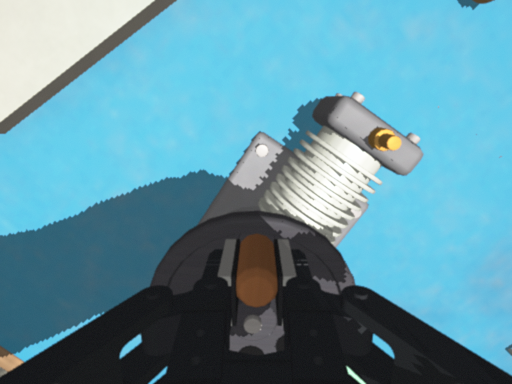

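Request:
play_rows --pt "0 3.9 0.2 0 0 0 1" --pt "0 3.9 0.5 0 0 0 1" --pt "0 3.8 0.85 0 0 0 1" --pt "0 3.7 1.2 0 0 0 1" --pt "0 3.6 1.5 0 0 0 1" --pt "0 3.5 1.8 0 0 0 1" --pt "0 3.3 2.1 0 0 0 1" --pt "0 3.1 2.4 0 0 0 1" --pt "0 2.9 2.6 0 0 0 1" --pt "0 2.6 2.9 0 0 0 1" --pt "0 2.4 3.1 0 0 0 1" --pt "0 0 0 0 0 0 1" --pt "0 0 0 0 0 0 1"

```text
clock: 5.73
eef_pos: [0.521, -0.2804, 0.0911]
tool_rot: [-0.651, -0.272, 0.656, -0.269]
ft_force: [-12.9, 3.2, 10.9]
grip_width: 0.0163
```

```bash
python3 - <<'E'
from h import *
o=get_obs();print(o["eef_pos"],o["ft_force"],o["grip_width"])
q=o["eef_pos"][:2]-np.array([.481,-.272]);print(np.hypot(*q),np.degrees(np.arctan2(q[1],q[0])))
p=camera("wrist");cv2.imwrite("pics/w3.png",p["frame"][:,:,::-1])
E
```

```text
[ 0.52104457 -0.28037591  0.09105648] [-12.91559822   3.23020842  10.92577121] 0.01632915627134211
0.040911166485865326 -11.813937870022325
```

View pics/w3.png

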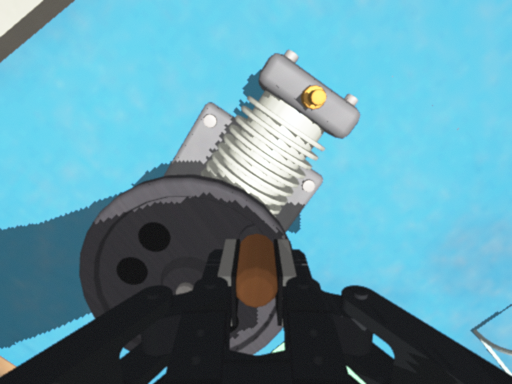

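The knob is held clearly past the cylinder, at azimuth about -12°, which is roughly 25° past the centre line. I'll release it and rise.

Request:
play_rows --pt "0 0 0 0 0 0 -1" --pt "0 0 0 0 0 0 -1" --pt "0 0 0 0 0 0 -1" --pt "0 0 0 0 0 0 -1" --pt "0 0 0 0 0 0 -1" --pt "0 0 0 0 0 0 -1" --pt "0 0 0 0 0 0 -1" --pt "0 0 0 0 0 0 -1" --pt "-10 0 0 0 0 0 -1" --pt "-20 0 0 0 0 0 -1" --pt "-25 0 0 0 0 0 -1" --pt "-25 0 0 0 0 0 -1" --pt "-25 0 0 0 0 0 -1" --pt "-25 0 0 0 0 0 -1" --pt "0 0 30 0 0 0 -1" --pt "0 0 30 0 0 0 -1" --pt "0 0 0 0 0 0 -1" --pt "0 0 0 0 0 0 -1"

```text
clock: 7.28
eef_pos: [0.4822, -0.3247, 0.2214]
tool_rot: [0.654, 0.27, -0.653, 0.27]
ft_force: [0.8, -0.7, 0.1]
grip_width: 0.0853
```

```bash
python3 - <<'E'
from h import *
o=get_obs();print(o["eef_pos"],o["ft_force"],o["grip_width"])
for n in ["wrist","scene"]:
    p=camera(n)
    if n=="wrist":cv2.imwrite("pics/w4.png",p["frame"][:,:,::-1])
    g={t:pinpoint(t,p)[0]["centre"] for t in ["large_pump_hub","large_pump_knob"] if pinpoint(t,p)}
    print(n,g)
    if len(g)==2:
        d=np.subtract(g["large_pump_knob"],g["large_pump_hub"]);print(np.degrees(np.arctan2(d[1],d[0])))
E
```

```text
[ 0.48218451 -0.32470191  0.22141674] [ 0.75832148 -0.66877198  0.08111797] 0.08529354909011548
wrist {'large_pump_hub': [0.4803, -0.2681, 0.0795], 'large_pump_knob': [0.5214, -0.2802, 0.1046]}
-16.40463405853102
scene {'large_pump_knob': [0.52, -0.2779, 0.1082]}
```

View pics/w4.png

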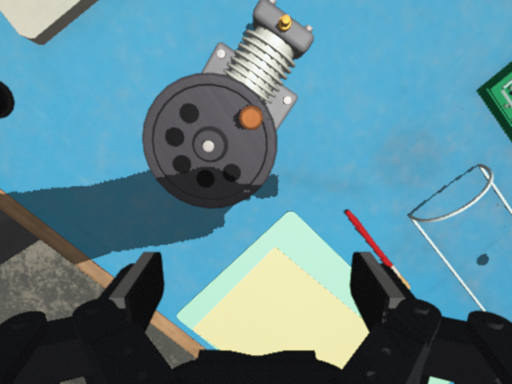

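```bash
python3 -c "
from workcell import *
print(job_done())"
```

```text
the job is handed in; nothing more can be done
None
```

I turned the larger pump's wheel clockwise by its knob, past the cylinder, let go, and handed the job in at about 7.5 s of the 35 s allowed. I gripped the knob and led it round its arc about 85° without overshooting. I then opened the jaws and lifted the arm clear.

- **Final angle:** the cylinder's centre line points about 12–15° left of straight ahead. The knob now points about 12–16° to the right of straight ahead. That puts it roughly 25–30° past the centre line, inside the 5–45° window.
- **Agreement between checks:** the arm's own position, read just before release, gave about 12° right, while the wrist picture after release gave about 16°. In that picture, the angle between knob and cylinder measures 24–33°, depending on how I correct for the knob's height. The scene camera found the knob in the same place but did not find the hub.
- **Contact:** after the retreat the force readings were about zero and the gripper was open and above everything.
- **Smaller pump:** I never went near it, but I did not measure its knob again at the end.

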